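# Clamp a microfluidic chip with the hand crank

## Task

Put the purple-tagged chip cartridge flat into the channel of the clamping station, between the blue jaw and the steel fence, and let it go. Then take the black spinning grip of the crank and, without letting go or regrasping, turn the crank steadily clockwise (seen from above) at an unhurried pace until the jaw has pushed the cartridge against the fence and holds it firmly; stop as soon as you feel the crank stiffen, because overtightening cracks the chip. Finally release the crank and leave everything else where it is.

Things in the scene. Friction and masses are not known exactly. Their poses are not given: they have to be found in the camera images.
- station: Clamping station fixed to the table: aluminium base plate 130 x 340 x 20 mm (its x, y, z); origin at the centre of its underside. Channel for the cartridge along y on its -y half, see nest; the fence at the channel's -y end, the moving jaw at its +y end. White gearbox 90 x 90 mm centred at y = +120 mm, top 80 mm over the table, crank on top.
- nest (a point): On the channel floor (plate top, 20 mm over the table) at (0, -60, 20) mm in the station; axes as the station's. Good spot for the middle of the cartridge's underside: about 30 mm free either side in y. Channel 81 mm wide in x between ribs 10 mm high. Steel fence 70 x 20 x 16 mm at its -y end; the fence is adjustable: its +y face stands at y = -106 to -114 mm, unmeasured, new each run.
- crank_axis (a point): Point on the vertical crank axis, fixed in the station at (0, 120, 100) mm; 100 mm over the table, level with the grip's lower end. Axes parallel to the station's.
- grip_mid (a point): Middle of the crank's black upright grip, 122.5 mm over the table: a cylinder 22 mm in diameter, 45 mm tall (100 to 145 mm over the table) spinning freely on its pin, so it can be held at a fixed orientation while it goes round. Its centre line is 55 mm from the crank axis. The steel crank arm lies just under it.
- crank (a joint): Crank angle, rad; 0: arm along the station's +y; grows clockwise seen from above (+y towards +x); starts at 0 to 1.5. A turn moves the jaw 30 mm. Friction at the grip about 2.5 N (+0.5 N per rad/s); it stays where left, under load too. Once the chip is pinched, each further N along the circle adds about 11 N of clamping; wanted 5 to 120 N: stop 3 to 6 N above the running force. Stiff: a few mm too far is too much.
- jaw_face (a point): Centre of the moving blue jaw's front face (the face looks to the station's -y). Jaw 64 mm wide in x, 15 mm high, 25 mm thick, running 1 mm over the channel floor. With the crank at 0 the face is at y = -10 mm in the station's frame.
- chip: Cartridge to clamp, loose, 60 to 130 g: flat pale body 76 x 40 x 12 mm (its x, y, z), on its middle a white connector block 34 x 22 mm (x, y), from 12 to 36 mm above the underside, to take it by, best across its 22 mm. Purple tags on the block and at the +x end. Origin: centre of the underside. In the channel its 76 mm side lies along the station's x, either way round.
- spare_chip: Same cartridge with green tags, loose; not to be used. It and the purple one swap places from run to run. Origin at the centre of the underside.
- bottle: Loose amber bottle, 52 mm in diameter, 120 mm tall; origin at the underside. Leave alone.
- beaker: Loose glass beaker, 70 mm in diameter, 85 mm tall; origin at the underside. Leave alone.
- dish: Loose clear dish, 90 mm in diameter, 16 mm tall; origin at the underside. Leave alone.
- driver: Loose screwdriver, 160 mm long. Leave alone.
- jar: Loose jar with blue cap, 60 mm in diameter, 70 mm tall; origin at the underside. Leave alone.
- jaw: The moving blue jaw itself (see jaw_face); origin at the centre of the lower edge of its front face, on the channel floor.
- grip: The crank's black spinning grip (see grip_mid); origin at the centre of its lower end. Its own yaw means nothing, it spins freely.
Mind the look-alikes: they are no part of the job. What is shaped like the chip but orange or yellow is not meant.

How it is judged:
By the outcome, as a careful person would: the job done as asked, in the order asked, and still so for the second after the job is handed in, with the robot touching nothing.
It also fails if it takes over 72 s, if anything falls off the work surface, if the arm or the gripper's body presses on something with over 40 N, if the wrist force passes 120 N, or if a joint passes its speed limit or range.

## Robot

A 7-joint arm with a two-finger parallel gripper is mounted at the origin on the work surface. World frame = base frame: x ahead of the robot, y to its left, z up, the work surface at z = 0. Lengths are in m, angles in rad, forces in N, time in s.
With the tool pointing down it reaches from about 0.4 to 0.85 m from the base axis. Payload 10.4 kg.
Tool frame: the origin (TCP) lies midway between the tips of the shut fingers; the grasp point (between the pads) lies 19 mm behind it; z points along the fingers, y is the direction in which the jaws open and shut (so a half turn about z gives the same grasp; the last joint's range is limited). The gripper opens to 87 mm and grips with 3 to 60 N. Pads are 19 mm wide; open, the fingers measure 117 mm over their backs; the gripper's body (75 mm by 190 mm) begins 51 mm behind the grasp point.
Start: joints at [1.144, 0.332, -0.065, 1.46, 0.022, 1.35, -0.088], TCP at [0.246, -0.575, 0.223] pointing down, gripper open.
Joint ranges: [-2.6, 2.6], [-0.5, 2.12], [-1.47, 1.34], [0.16, 2.42], [-1.27, 4.41], [0.06, 2.06], [-2.6, 2.6]. Speed limits (rad/s): [2.22, 2.22, 2.79, 2.79, 3.14, 3.14, 3.14].

## Interface

Orientations are given as a unit quaternion [w, x, y, z].
In Python, from bench import env, grab_frame, camera_params, workorder gives the robot as it stands. The module is installed in compiled form; this text tells all that it offers.
- The arm moves only by the tool move_arm, never from a script. Its argument "plan" is text: rows parted by semicolons, each of 7 numbers parted by spaces: the shift along the tool's x, y, z in cm, then the turn, a rotation vector about the tool's x, y, z in rad, then the finger opening in cm, from 0 to 8.7. In form: tx ty tz rx ry rz grip; .... A call has 1 to 10 rows; each row shifts and turns the commanded pose from where the row before left it, along the tool's axes as they then stand; what a row does not reach is not made up. A row lasts 1/12 s, in which the tool goes at most 41.7 mm and 7.16 degrees, less where a joint would pass 70% of its speed; a pose out of reach is approached as far as the arm can. A call with a gripper value outside its range is refused whole. The fingers move at their own pace and stop on an object; "force" is the grip in N (left out, the last holds). Time passes only in rows, so rows that do not move let the fingers close. It gives the time, the measured TCP pose, the force and the opening at its end, in the units of the state.
- env.read_state(): the state, without advancing time (a new reading comes with each control period).
- grab_frame(name): name is "scene" or "top" or "wrist"; returns (picture, depth): 420x560x3 uint8, blue, green, red; 420x560 float32, m along the optical axis (not along the pixel's ray), 0 where there is no reading.
- camera_params(name): a dict with "mtx" (3x3 intrinsics, pixels), "eye" and "rotation" of the camera in the world; the wrist camera has in their place "T_tool_cam" (4x4, takes a point from camera to tool coordinates, whose origin is the TCP and whose axes are the flange's). Camera axes: x right, y up, looking along -z (the intrinsics and any distortion apply to the point x, -y, -z); pixel columns grow to the right and rows downward; lengths in m; the calibration is good to about 2 mm. A picture is of the moment at which its call begins: read the wrist's pose just before it. camera_params takes no time and is no camera call.
- workorder.sign_off(): hands the job in, once; it reports no verdict.
The state is a dict: "t": time; "joints": joint angles; "joint_velocities": joint speeds; "joint_torque": joint torques, N m; "tcp_pos": TCP position; "tool_rot": TCP orientation; "wrist_force": force on the tool from outside, world axes, zero at the start; "moment": the same for the moment, N m; "gripper_width": finger opening in m.
Only numpy, scipy, OpenCV 4.12 (cv2) and the standard library are available. Lean on these libraries where they do the work, as an engineer would, in place of code of your own. Each camera call takes 0.05 s, during which the arm holds its last target.

## Working session

There is one attempt and no reset: what is moved stays moved. The work goes in short steps, Python scripts to look and compute and a tool call to move; the robot and the scene stay as the last step left them, time stands still between calls to the robot, and variables do not carry over. Pictures are saved under pics/ and viewed, and the job is handed in when it is done.

Besides the shell and the picture viewer there is one more tool, called after "Emit:" by a JSON object that holds its "op" and its "data", one argument or row to a line. move_arm: Moves the arm, as the interface text tells. Its arguments: {"type":"object","properties":{"plan":{"type":"string"},"force":{"type":"number"}},"required":["plan"]}

```bash
mkdir -p pics
python3 - <<'E'
from bench import env, grab_frame, camera_params
import cv2,numpy as np
s=env.read_state();print(s)
for n in ["scene","top"]:
    p,d=grab_frame(n);cv2.imwrite(f"pics/{n}0.png",p);np.save(f"pics/{n}0.npy",d);print(n,camera_params(n))
print(camera_params("wrist"))
E
```

```text
{'t': 0.0, 'joints': array([ 1.14437413,  0.33289906, -0.06468859,  1.46093237,  0.02156489,
        1.34988554, -0.08853259]), 'joint_velocities': array([-0.00085003,  0.00269865, -0.00154647, -0.00199478, -0.00181682,
        0.00047549, -0.00034897]), 'joint_torque': array([-1.23149137e-03, -6.23253036e+01,  2.36461748e-02, -3.89905572e+01,
       -6.15658960e-02,  3.99128767e-02,  1.31387437e-04]), 'tcp_pos': array([ 0.245435  , -0.5743783 ,  0.22174119]), 'tool_rot': array([-6.97156837e-04,  9.79687898e-01,  2.00527083e-01, -1.60319435e-04]), 'wrist_force': array([ 0.1196662 ,  0.41037453, -0.19367729]), 'moment': array([0.03087304, 0.05535519, 0.02561101]), 'gripper_width': 0.08676797909718136}
scene {'mtx': array([[450.6618414 ,   0.        , 268.98035997],
       [  0.        , 450.6618414 , 210.62533767],
       [  0.        ,   0.        ,   1.        ]]), 'eye': array([1.24215773, 0.95825726, 0.91798815]), 'rotation': array([0.26129763, 0.14815929, 0.44195864, 0.84524844])}
top {'mtx': array([[440.44520048,   0.        , 278.84869694],
       [  0.        , 440.44520048, 206.03594285],
       [  0.        ,   0.        ,   1.        ]]), 'eye': array([ 0.41004265, -0.03397654,  1.22900876]), 'rotation': array([ 0.71324187,  0.04209763, -0.04881949, -0.69794734])}
{'mtx': array([[325.8286869 ,   0.        , 279.50424558],
       [  0.        , 325.8286869 , 208.20191322],
       [  0.        ,   0.        ,   1.        ]]), 'T_tool_cam': array([[ 1.22546735e-04,  9.63075373e-01,  2.69231892e-01,
         7.38408237e-02],
       [ 9.99999794e-01, -2.87631709e-04,  5.73722169e-04,
         2.88105958e-04],
       [ 6.29977321e-04,  2.69231766e-01, -9.63075209e-01,
        -1.62575634e-01],
       [ 0.00000000e+00,  0.00000000e+00,  0.00000000e+00,
         1.00000000e+00]])}
```

View pics/top0.png

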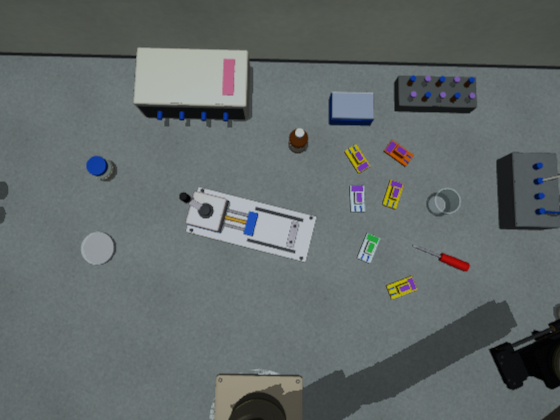

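View pics/scene0.png

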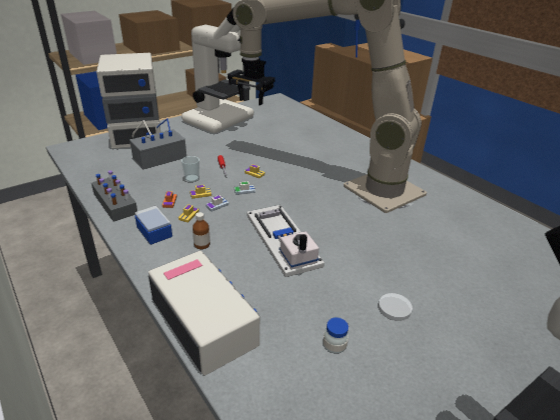

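The top view shows the pale, purple-tagged chip at about (358,198) and the green spare at (369,248). The station runs from (190,210) to (310,240), with the grip at about (185,198). I'll measure these next.

```bash
cat > h.py <<'E'
import numpy as np,cv2
from scipy.spatial.transform import Rotation as R
from bench import env, grab_frame, camera_params
def q(a): return R.from_quat([a[1],a[2],a[3],a[0]])
def cam(n,s=None):
    c=camera_params(n)
    if n=="wrist":
        T=c["T_tool_cam"];Rt=q(s["tool_rot"]).as_matrix()
        return c["mtx"],Rt@T[:3,3]+s["tcp_pos"],Rt@T[:3,:3]
    return c["mtx"],c["eye"],q(c["rotation"]).as_matrix()
def ray(C,px,z):
    K,e,M=C;px=np.atleast_2d(px).astype(float)
    d=np.c_[(px[:,0]-K[0,2])/K[0,0],-(px[:,1]-K[1,2])/K[1,1],-np.ones(len(px))]@M.T
    return e+d*((z-e[2])/d[:,2])[:,None]
def proj(C,P):
    K,e,M=C;c=(np.atleast_2d(P)-e)@M
    return np.c_[K[0,0]*c[:,0]/-c[:,2]+K[0,2],-K[1,1]*c[:,1]/-c[:,2]+K[1,2]]
E
python3 - <<'E'
from h import *
p=cv2.imread("pics/top0.png")
a=cv2.resize(p[165:275,170:330],None,fx=5,fy=5,interpolation=cv2.INTER_CUBIC);cv2.imwrite("pics/ta.png",a)
a=cv2.resize(p[130:305,320:480],None,fx=3.4,fy=3.4,interpolation=cv2.INTER_CUBIC);cv2.imwrite("pics/tb.png",a)
C=cam("top");print(np.round(C[2],3))
print(ray(C,[[358,198]],.03),ray(C,[[185,198]],.145))
E
```

```text
[[ 0.021  0.992 -0.128]
 [-1.     0.022  0.008]
 [ 0.011  0.128  0.992]]
[[ 0.59250914 -0.2614756   0.03      ]] [[0.56529298 0.19047004 0.145     ]]
```

View pics/ta.png

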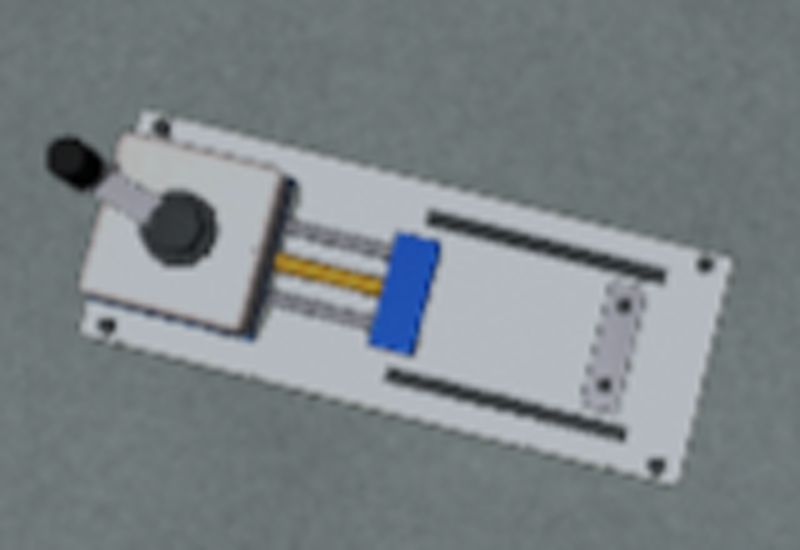

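View pics/tb.png

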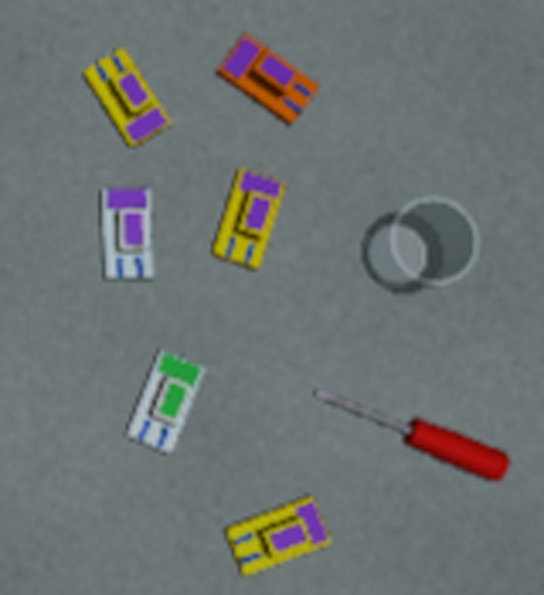

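```bash
cat >> h.py <<'E'
def yaw(s):
    m=q(s["tool_rot"]).as_matrix();return np.arctan2(m[1,0],m[0,0])
def need(target,yawt=None):
    s=env.read_state();m=q(s["tool_rot"]).as_matrix()
    print("t",round(s["t"],2),"tcp",s["tcp_pos"].round(4),"yaw",round(np.degrees(yaw(s)),2),"F",s["wrist_force"].round(1),"w",round(s["gripper_width"],4))
    print("tool cm",((np.array(target)-s["tcp_pos"])@m*100).round(2))
    if yawt is not None:
        Rt=np.array([[np.cos(yawt),np.sin(yawt),0],[np.sin(yawt),-np.cos(yawt),0],[0,0,-1]])
        print("rotvec tool",R.from_matrix(m.T@Rt).as_rotvec().round(4))
E
python3 - <<'E'
from h import *
C=cam("top")
cr=lambda u:(np.array(u)+.5)/5-.5+[170,165]
P=ray(C,cr([[143,108],[732,258],[678,487],[80,335]]),.02)
print(P.round(4)); c=P.mean(0)
ax=(P[0]+P[3]-P[1]-P[2]);ax/=np.linalg.norm(ax);print(c,np.degrees(np.arctan2(-ax[0],ax[1])),[np.linalg.norm(P[i]-P[i-1]) for i in range(4)])
print(ray(C,cr([[75,160]]),.145), ray(C,cr([[180,225]]),.1))
cb=lambda u:(np.array(u)+.5)/3.4-.5+[320,130]
Q=ray(C,cb([[102,189],[151,188],[154,279],[105,280]]),.012);print(Q.mean(0),Q.round(4))
need([.575,-.262,.215],np.radians(-2))
E
```

```text
[[ 0.6171  0.1814  0.02  ]
 [ 0.5406 -0.147   0.02  ]
 [ 0.4145 -0.1189  0.02  ]
 [ 0.4902  0.2102  0.02  ]]
[0.51559774 0.03142006 0.02      ] -13.043746516409549 [np.float64(0.13014646578284006), np.float64(0.3372124527565258), np.float64(0.12923295168864618), np.float64(0.33769717258565823)]
[[0.56878085 0.19163007 0.145     ]] [[0.54274115 0.14536973 0.1       ]]
[ 0.59402148 -0.26290948  0.012     ] [[ 0.631  -0.2415  0.012 ]
 [ 0.6327 -0.282   0.012 ]
 [ 0.5571 -0.2842  0.012 ]
 [ 0.5553 -0.244   0.012 ]]
t 0.1 tcp [ 0.2454 -0.5744  0.2218] yaw 23.14 F [-0.2 -0.4  0.1] w 0.087
tool cm [ 42.58 -15.78   0.7 ]
rotvec tool [-1.200e-03  3.000e-04  4.387e-01]
```

Emit:
{"op": "move_arm", "data": {
  "plan": "3.8 -1.4 0 0 0 0 5;3.8 -1.4 0 0 0 0 5;3.8 -1.4 0 0 0 0 5;3.8 -1.4 0 0 0 0 5;3.8 -1.4 0 0 0 0 5;3.8 -1.4 0 0 0 0 5;3.8 -1.4 0 0 0 0 5;3.8 -1.4 0 0 0 0 5;3.8 -1.4 0 0 0 0 5;3.8 -1.4 0 0 0 0 5",
  "force": 25
}}

```text
t: 0.93
tcp_pos: [0.5409, -0.2951, 0.2223]
tool_rot: [-0.0, 0.98, 0.2, -0.0]
wrist_force: [1.2, -0.6, 0.4]
gripper_width: 0.05
```

Emit:
{"op": "move_arm", "data": {
  "plan": "2.3 -0.9 0 0 0 0 5;2.3 -0.9 0 0 0 0 5;0 0 0 0 0 0.11 5;0 0 0 0 0 0.11 5;0 0 0 0 0 0.11 5;0 0 0 0 0 0.11 5;0 0 0 0 0 0 5;0 0 0 0 0 0 5"
}}

```text
t: 1.6
tcp_pos: [0.5751, -0.2619, 0.2222]
tool_rot: [-0.0, 1.0, -0.016, -0.0]
wrist_force: [0.9, -0.5, -1.3]
gripper_width: 0.0495
```

Run:
```python
from h import *
import pickle
s=env.read_state();p,d=grab_frame("wrist");cv2.imwrite("pics/w1.png",p);np.save("pics/w1.npy",d);pickle.dump(cam("wrist",s),open("pics/w1.pkl","wb"))
need([.594,-.263,.1],np.radians(-2))
```

```text
t 1.65 tcp [ 0.5751 -0.262   0.2223] yaw -1.84 F [ 0.3 -0.2 -0.8] w 0.0498
tool cm [ 1.89  0.04 12.23]
rotvec tool [-0.      0.0004  0.0027]
```

View pics/w1.png

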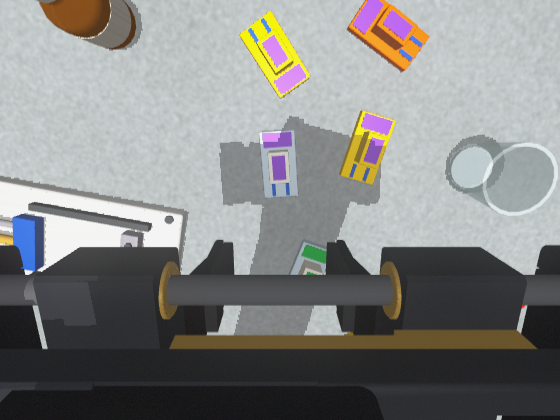

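The wrist view shows the chip at (279,165) in the gripper's shadow, with nothing touching it. The nearest yellow look-alike is at (368,147).

Run:
```python
from h import *
import pickle
C=pickle.load(open("pics/w1.pkl","rb"));p=cv2.imread("pics/w1.png")
x0,y0=250,120
roi=p[y0:205,x0:308].astype(int)
hsv=cv2.cvtColor(p[y0:205,x0:308],cv2.COLOR_BGR2HSV)
# chip: bluish/purple vs neutral grey
m=((hsv[...,1]>35)&(hsv[...,0]>100)&(hsv[...,0]<165)).astype(np.uint8)
pur=((hsv[...,1]>90)&(hsv[...,0]>128)&(hsv[...,0]<160)).astype(np.uint8)
for nm,mm,z in (("body",m,.012),("pur",pur,.036)):
    cs,_=cv2.findContours(mm,cv2.RETR_EXTERNAL,cv2.CHAIN_APPROX_NONE)
    for c in cs:
        if cv2.contourArea(c)<60: continue
        W=ray(C,c[:,0]+[x0,y0],z)[:,:2]
        r=cv2.minAreaRect((W*1000).astype(np.float32));print(nm,cv2.contourArea(c),r)
a=cv2.resize(p[y0:205,x0:308],None,fx=6,fy=6,interpolation=cv2.INTER_CUBIC)
cv2.imwrite("pics/w1c.png",np.hstack([a,cv2.resize(cv2.cvtColor(m*255,cv2.COLOR_GRAY2BGR),(a.shape[1],a.shape[0]))]))
```

```text
body 290.0 ((593.0234375, -261.3122253417969), (14.942375183105469, 28.79057502746582), 88.39805603027344)
body 404.5 ((624.6773071289062, -260.5625305175781), (17.00407600402832, 32.75190734863281), 2.780217170715332)
pur 262.5 ((596.7081909179688, -261.6244812011719), (25.029293060302734, 13.53317642211914), 2.179291248321533)
pur 349.0 ((626.232421875, -260.8067321777344), (14.1575345993042, 29.652019500732422), 2.1682920455932617)
```

View pics/w1c.png

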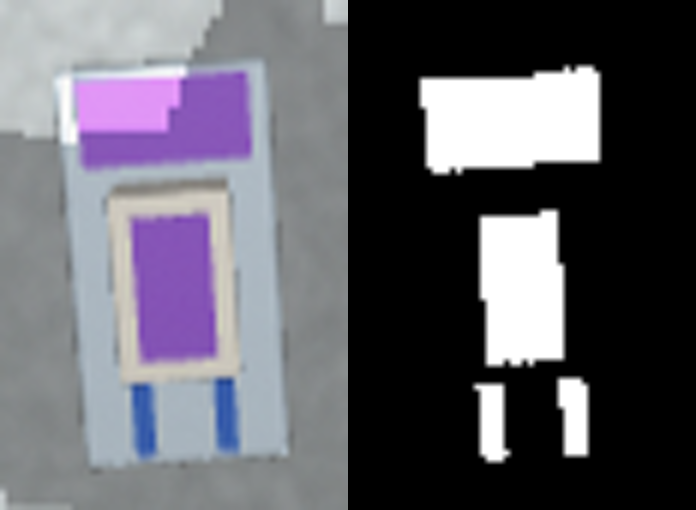

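Run:
```python
from h import *
import pickle
C=pickle.load(open("pics/w1.pkl","rb"))
cr=lambda u:(np.array(u)+.5)/6-.5+[250,120]
P=ray(C,cr([[62,75],[263,62],[288,453],[93,465]]),.012);c=P.mean(0);print(P.round(4),c)
a=P[0]+P[1]-P[2]-P[3];b=P[0]+P[3]-P[1]-P[2];print(np.degrees(np.arctan2(a[1],a[0])),np.degrees(np.arctan2(-b[0],b[1])))
B=ray(C,cr([[109,191],[229,182],[240,376],[121,385]]),.036);print(B.mean(0))
need([.595,-.2622,.016],np.radians(2))
# station refinement corners seen
```

```text
[[ 0.6335 -0.2419  0.012 ]
 [ 0.6346 -0.2793  0.012 ]
 [ 0.56   -0.2827  0.012 ]
 [ 0.5588 -0.2444  0.012 ]] [ 0.59670205 -0.26207156  0.012     ]
2.2140878060902067 1.7532470524806751
[ 0.59726243 -0.2617773   0.036     ]
t 1.65 tcp [ 0.5751 -0.262   0.2223] yaw -1.84 F [ 0.3 -0.2 -0.8] w 0.0498
tool cm [ 1.99 -0.04 20.63]
rotvec tool [-0.      0.0004 -0.0671]
```

Emit:
{"op": "move_arm", "data": {
  "plan": "1.1 0 2 0 0 0 5;1.0 0 4 0 0 -0.035 5;0 0 4 0 0 -0.034 5;0 0 4 0 0 0 5;0 0 3 0 0 0 5;0 0 2 0 0 0 5;0 0 1 0 0 0 5;0 0 0.6 0 0 0 5;0 0 0 0 0 0 5;0 0 0 0 0 0 5"
}}

```text
t: 2.48
tcp_pos: [0.5971, -0.2631, 0.0179]
tool_rot: [0.0, 1.0, 0.017, 0.001]
wrist_force: [-0.1, 0.4, 0.4]
gripper_width: 0.0501
```

Run:
```python
from h import *
need([.5967,-.2621,.016],np.radians(2.1))
```

```text
t 2.48 tcp [ 0.5971 -0.2631  0.0179] yaw 1.92 F [-0.1  0.4  0.4] w 0.0501
tool cm [-0.03 -0.11  0.19]
rotvec tool [ 0.0007 -0.0017 -0.0031]
```

Emit:
{"op": "move_arm", "data": {
  "plan": "0 -0.1 0.1 0 0 0 5;0 0 0 0 0 0 1.5;0 0 0 0 0 0 1.5;0 0 0 0 0 0 1.5;0 0 0 0 0 0 1.5;0 0 0 0 0 0 1.5;0 0 0 0 0 0 1.5",
  "force": 25
}}

```text
t: 3.07
tcp_pos: [0.5963, -0.2619, 0.0157]
tool_rot: [0.0, 1.0, 0.016, 0.0]
wrist_force: [0.4, 0.6, 1.6]
gripper_width: 0.0219
```

Emit:
{"op": "move_arm", "data": {
  "plan": "0 0 -1 0 0 0 1.5;0 0 -3 0 0 0 1.5;0 0 -4 0 0 0 1.5;0 0 -4 0 0 0.066 1.5;0 0 -4 0 0 0.066 1.5;0 0 -2 0 0 0.066 1.5;0 0 0 0 0 0.066 1.5;0 0 0 0 0 0 1.5"
}}

```text
t: 3.73
tcp_pos: [0.5969, -0.262, 0.1981]
tool_rot: [0.001, 0.993, -0.117, 0.002]
wrist_force: [-0.0, 0.6, -1.6]
gripper_width: 0.0221
```

Run:
```python
from h import *
need([.431,.02,.2],np.radians(-13.04))
```

```text
t 3.73 tcp [ 0.5969 -0.262   0.1981] yaw -13.42 F [-0.   0.6 -1.6] w 0.0221
tool cm [-22.68 -23.58  -0.28]
rotvec tool [ 0.0006 -0.0035 -0.0067]
```

Emit:
{"op": "move_arm", "data": {
  "plan": "-1 -1 0 0 0 0 1.5;-2 -2 0 0 0 0 1.5;-2.7 -2.8 0 0 0 0 1.5;-2.7 -2.8 0 0 0 0 1.5;-2.7 -2.8 0 0 0 0 1.5;-2.7 -2.8 0 0 0 0 1.5;-2.7 -2.8 0 0 0 0 1.5;-2.7 -2.8 0 0 0 0 1.5;-2.5 -2.5 0 0 0 -0.007 1.5;-1 -1.3 0 0 0 0 1.5"
}}

```text
t: 4.57
tcp_pos: [0.4263, 0.0233, 0.1949]
tool_rot: [0.0, 0.994, -0.109, -0.001]
wrist_force: [1.1, -0.6, -0.9]
gripper_width: 0.0217
```

Emit:
{"op": "move_arm", "data": {
  "plan": "0 0 0 0 0 0 1.5;0 0 0 0 0 0 1.5;0 0 0 0 0 0 1.5"
}}

```text
t: 4.82
tcp_pos: [0.4292, 0.019, 0.1952]
tool_rot: [0.0, 0.994, -0.112, -0.0]
wrist_force: [0.7, -0.2, -1.6]
gripper_width: 0.0219
```

Run:
```python
from h import *
import pickle
s=env.read_state();p,d=grab_frame("wrist");cv2.imwrite("pics/w2.png",p);np.save("pics/w2.npy",d);pickle.dump(cam("wrist",s),open("pics/w2.pkl","wb"))
need([.502,-.027,.1],np.radians(-13.04))
```

```text
t 4.87 tcp [0.4293 0.0188 0.1952] yaw -12.88 F [-0.   0.  -0.1] w 0.0218
tool cm [8.12 2.84 9.51]
rotvec tool [0.0003 0.0007 0.0028]
```

View pics/w2.png

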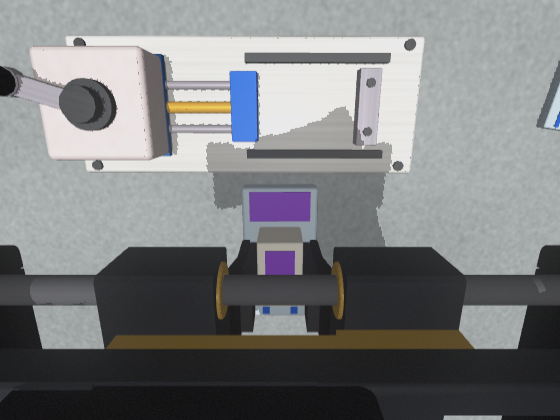

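The plate, ribs, jaw (front edge u≈257), fence (left edge u≈360) and held chip are all clear. I'll zoom in for sub-pixel corners.

Run:
```python
from h import *
p=cv2.imread("pics/w2.png")
cv2.imwrite("pics/w2a.png",cv2.resize(p[25:180,220:430],None,fx=3.8,fy=3.8,interpolation=cv2.INTER_CUBIC))
cv2.imwrite("pics/w2b.png",cv2.resize(p[25:180,0:200],None,fx=3.8,fy=3.8,interpolation=cv2.INTER_CUBIC))
```

```text
(no output)
```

View pics/w2a.png

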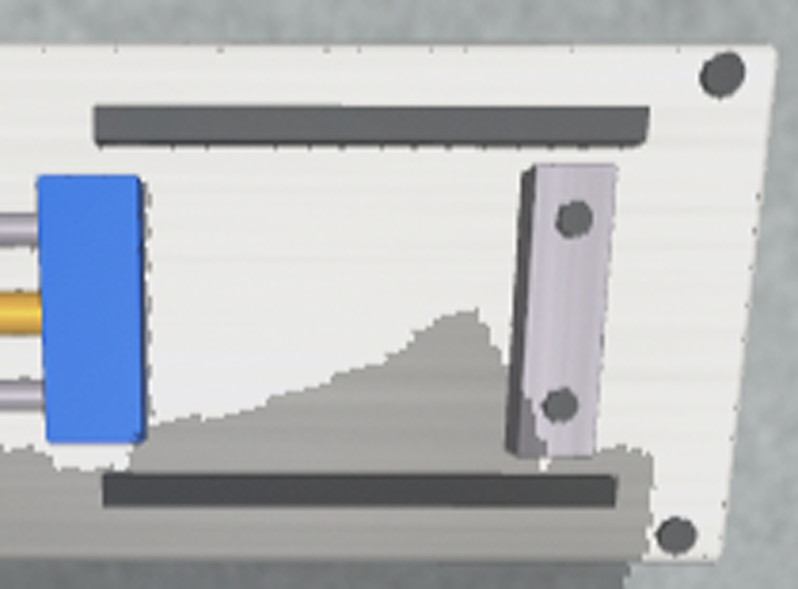

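View pics/w2b.png

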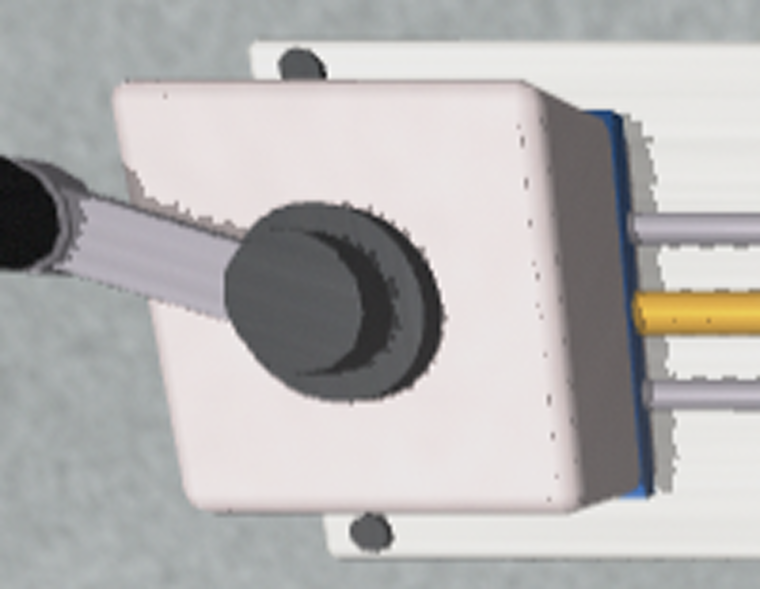

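Run:
```python
from h import *
import pickle
C=pickle.load(open("pics/w2.pkl","rb"));K,e,M=C
a=lambda u:(np.atleast_2d(u)+.5)/3.8-.5+[220,25]
b=lambda u:(np.atleast_2d(u)+.5)/3.8-.5+[0,25]
P=np.r_[ray(C,b([249,42]),.02),ray(C,a([[777,45],[720,562]]),.02),ray(C,b([330,558]),.02)]
c=P.mean(0);y=P[0]+P[3]-P[1]-P[2];x=P[0]+P[1]-P[2]-P[3]
print(P.round(4),c,np.degrees([np.arctan2(-y[0],y[1]),np.arctan2(x[1],x[0])]),np.linalg.norm(y)/2,np.linalg.norm(x)/2)
th=np.arctan2(-y[0],y[1]);Rz=np.array([[np.cos(th),-np.sin(th)],[np.sin(th),np.cos(th)]])
S=lambda W:((W[:,:2]-c[:2])@Rz*1000).round(1)
print("jaw front top",S(ray(C,a([[138,176],[146,436]]),.036)))
print("fence top",S(ray(C,a([[535,165],[537,455],[617,165],[597,457]]),.036)),"fence base",S(ray(C,a([[522,175],[507,450]]),.02)))
print("ribs inner",S(ray(C,a([[96,145],[643,145]]),.02)),S(ray(C,a([[103,475],[616,477]]),.03)))
d=np.load("pics/w2.npy")
def pt(u,v):
    z=d[v,u];return e+M@np.array([(u-K[0,2])/K[0,0]*z,-(v-K[1,2])/K[1,1]*z,-z])
for n,uv in dict(hub=(75,97),hubflange=(107,100),gear=(130,80),jaw=(245,100),fence=(370,100),grip=(4,82),arm=(35,87),plate=(310,80)).items(): w=pt(*uv);print(n,w.round(4),S(w[None]))
```

```text
[[ 0.6173  0.1822  0.02  ]
 [ 0.542  -0.1458  0.02  ]
 [ 0.4167 -0.1171  0.02  ]
 [ 0.4925  0.2111  0.02  ]] [0.5171219  0.03260063 0.02      ] [-12.96415275 -12.98706633] 0.33665302075226394 0.12835648685625917
jaw front top [[ 31.8 -11.1]
 [-29.7 -12.1]]
fence top [[  34.5 -106.8]
 [ -34.2 -112.1]
 [  34.6 -126.5]
 [ -34.7 -127.5]] fence base [[  34.3 -107.3]
 [ -34.2 -107.9]]
ribs inner [[  41.1    0.4]
 [  41.4 -137.3]] [[ -40.1   -0.3]
 [ -40.3 -134.7]]
hub [0.5491 0.1482 0.1012] [[  5.2 119.8]]
hubflange [0.5437 0.1316 0.0888] [[  3.7 102.4]]
gear [0.5551 0.112  0.0812] [[19.2 85.9]]
jaw [0.5232 0.0306 0.0379] [[ 6.4 -0.6]]
fence [ 0.4973 -0.0833  0.0371] [[   6.7 -117.4]]
grip [0.5676 0.1871 0.1119] [[ 14.6 161.9]]
arm [0.5631 0.1769 0.0974] [[ 12.5 150.9]]
plate [ 0.5282 -0.0338  0.0215] [[ 25.7 -62.2]]
```

Run:
```python
from h import *
p=cv2.imread("pics/w2.png")
cv2.imwrite("pics/w2c.png",cv2.resize(p[175:325,225:335],None,fx=5,fy=5,interpolation=cv2.INTER_CUBIC)[:600])
```

```text
(no output)
```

View pics/w2c.png

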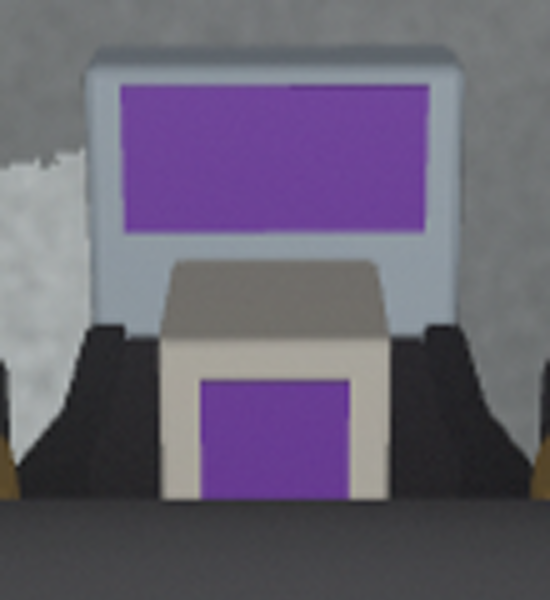

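Run:
```python
from h import *
import pickle
C=pickle.load(open("pics/w2.pkl","rb"))
s=env.read_state();z=s["tcp_pos"][2]-.0037
W=ray(C,(np.array([[90,67],[460,67]])+.5)/5-.5+[225,175],z)
W2=ray(C,(np.array([[175,262],[380,262],[160,338],[389,338]])+.5)/5-.5+[225,175],z+.024)
m=q(s["tool_rot"]).as_matrix()
print(((W-s["tcp_pos"])@m*1000).round(1));print(((W2-s["tcp_pos"])@m*1000).round(1))
th=np.radians(-12.97);y=np.array([-np.sin(th),np.cos(th)]);x=np.array([np.cos(th),np.sin(th)]);c=np.array([.5168,.0325])
n=c-.060*y;print("nest",n,"axis",c+.12*y)
need([*n,.0365],th)
```

```text
[[ 38.2 -19.4   3.7]
 [ 38.2  19.1   3.7]]
[[ 25.   -9.3 -20.3]
 [ 25.    9.6 -20.3]
 [ 17.5 -10.9 -20.3]
 [ 17.5  10.5 -20.3]]
nest [ 0.50333355 -0.02596926] axis [0.5437329  0.14943853]
t 4.87 tcp [0.4293 0.0188 0.1952] yaw -12.88 F [-0.   0.  -0.1] w 0.0218
tool cm [ 8.23  2.71 15.86]
rotvec tool [0.0003 0.0007 0.0016]
```

Emit:
{"op": "move_arm", "data": {
  "plan": "1 0.3 0 0 0 0.0016 1.5;2.2 0.7 0 0 0 0 1.5;2.5 0.9 0 0 0 0 1.5;1.7 0.6 2 0 0 0 1.5;0.8 0.2 3.5 0 0 0 1.5;0 0 3.5 0 0 0 1.5;0 0 2 0 0 0 1.5;0 0 1.5 0 0 0 1.5;0 0 0 0 0 0 1.5;0 0 0 0 0 0 1.5"
}}

```text
t: 5.7
tcp_pos: [0.5031, -0.0257, 0.0699]
tool_rot: [-0.0, 0.994, -0.113, -0.001]
wrist_force: [0.8, -0.2, -0.5]
gripper_width: 0.022
```

Run:
```python
from h import *
p,d=grab_frame("wrist");cv2.imwrite("pics/w3.png",p)
need([.50333,-.02597,.0365],np.radians(-12.97))
```

```text
t 5.75 tcp [ 0.5038 -0.0255  0.071 ] yaw -12.99 F [ 0.  -0.1 -0.9] w 0.0222
tool cm [-0.04  0.06  3.45]
rotvec tool [-0.0001 -0.0002 -0.0003]
```

View pics/w3.png

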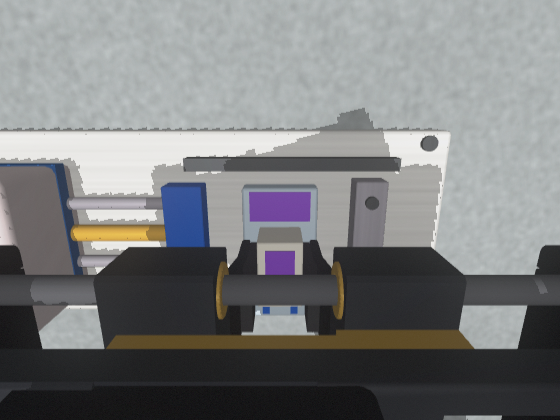

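The chip hangs square between the jaw and fence, just inside the +x rib. I'll lower it.

Emit:
{"op": "move_arm", "data": {
  "plan": "0 0 0.8 0 0 0 1.5;0 0 0.8 0 0 0 1.5;0 0 0.6 0 0 0 1.5;0 0 0.5 0 0 0 1.5;0 0 0.4 0 0 0 1.5;0 0 0.2 0 0 0 1.5;0 0 0 0 0 0 1.5;0 0 0 0 0 0 1.5"
}}

```text
t: 6.42
tcp_pos: [0.5032, -0.0248, 0.0376]
tool_rot: [0.0, 0.994, -0.113, 0.0]
wrist_force: [0.4, 0.4, -1.1]
gripper_width: 0.0219
```

Run:
```python
from h import *
need([.50333,-.02597,.0357],np.radians(-12.97))
```

```text
t 6.42 tcp [ 0.5032 -0.0248  0.0376] yaw -12.93 F [ 0.4  0.4 -1.1] w 0.0219
tool cm [0.04 0.11 0.19]
rotvec tool [ 0.     -0.0001  0.0006]
```

Emit:
{"op": "move_arm", "data": {
  "plan": "0 0 0.1 0 0 0 1.5;0 0 0.1 0 0 0 1.5;0 0 0 0 0 0 1.5;0 0 0 0 0 0 1.5"
}}

```text
t: 6.75
tcp_pos: [0.5032, -0.0248, 0.0356]
tool_rot: [0.0, 0.994, -0.113, 0.0]
wrist_force: [-0.3, -0.3, -1.7]
gripper_width: 0.0216
```

Emit:
{"op": "move_arm", "data": {
  "plan": "0 0 0.1 0 0 0 1.5;0 0 0 0 0 0 1.5"
}}

```text
t: 6.92
tcp_pos: [0.5032, -0.0249, 0.0356]
tool_rot: [0.0, 0.994, -0.113, 0.0]
wrist_force: [-6.2, 1.1, 13.5]
gripper_width: 0.0216
```

Emit:
{"op": "move_arm", "data": {
  "plan": "0 0 -0.08 0 0 0 1.5;0 0 0 0 0 0 4.5;0 0 0 0 0 0 4.5;0 0 0 0 0 0 4.5;0 0 0 0 0 0 4.5"
}}

```text
t: 7.33
tcp_pos: [0.5031, -0.0248, 0.0352]
tool_rot: [0.0, 0.994, -0.113, -0.0]
wrist_force: [0.7, -0.6, 0.3]
gripper_width: 0.0399
```

Emit:
{"op": "move_arm", "data": {
  "plan": "0 0 -0.5 0 0 0 4.5;0 0 -2 0 0 0 4.5;0 0 -3 0 0 0 4.5;0 0 -4 0 0 0 4.5;0 0 -4 0 0 0 4.5;0 0 -2 0 0 0 4.5;0 0 0 0 0 0 4.5;0 0 0 0 0 0 4.5"
}}

```text
t: 8.0
tcp_pos: [0.5038, -0.0248, 0.1918]
tool_rot: [0.0, 0.994, -0.113, 0.001]
wrist_force: [-0.3, -1.0, -0.3]
gripper_width: 0.0449
```

Run:
```python
from h import *
import pickle
s=env.read_state();p,d=grab_frame("wrist");cv2.imwrite("pics/w4.png",p);np.save("pics/w4.npy",d);pickle.dump(cam("wrist",s),open("pics/w4.pkl","wb"))
need([.5437,.1494,.19],np.radians(-12.97))
p,d=grab_frame("top");cv2.imwrite("pics/t4.png",cv2.resize(p[165:275,170:330],None,fx=5,fy=5,interpolation=cv2.INTER_CUBIC))
```

```text
t 8.05 tcp [ 0.503  -0.0248  0.1904] yaw -12.94 F [-0.2  0.6 -0.5] w 0.0451
tool cm [  0.07 -17.89   0.03]
rotvec tool [ 0.0002 -0.0003  0.0006]
```

View pics/w4.png

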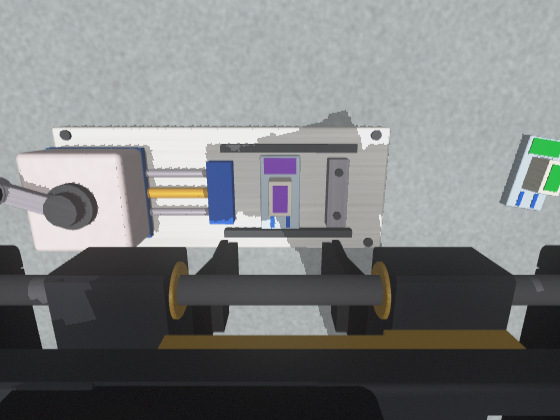

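View pics/t4.png

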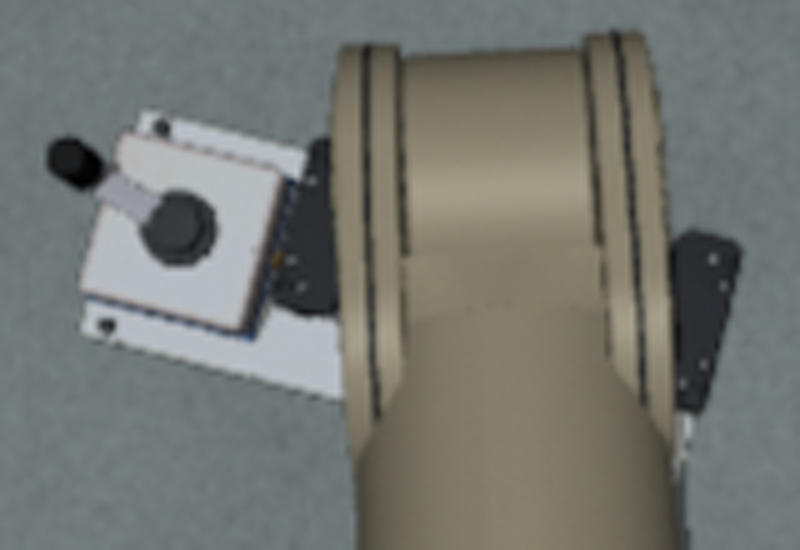

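The chip sits flat in the channel, at (280,190) in the wrist view, and has been released. Next I'll go look at the grip from close up.

Emit:
{"op": "move_arm", "data": {
  "plan": "-0.3 -1.5 0 0 0 0 4.5;-0.7 -3 0 0 0 0 4.5;-0.8 -3.5 0 0 0 0 4.5;-0.8 -3.5 0 0 0 0 4.5;-0.8 -3.5 0 0 0 0 4.5;-0.8 -3.5 0 0 0 0 4.5;-0.7 -3 0 0 0 0 4.5;-0.3 -1.5 0 0 0 0 4.5;0 0 0 0 0 0 4.5;0 0 0 0 0 0 4.5"
}}

```text
t: 8.93
tcp_pos: [0.503, 0.2114, 0.1889]
tool_rot: [0.0, 0.994, -0.112, -0.001]
wrist_force: [-0.5, -0.9, -0.4]
gripper_width: 0.0452
```

Run:
```python
from h import *
import pickle
s=env.read_state();p,d=grab_frame("wrist");cv2.imwrite("pics/w5.png",p);np.save("pics/w5.npy",d);pickle.dump(cam("wrist",s),open("pics/w5.pkl","wb"))
need([.5719,.1966,.19],np.radians(-12.97))
```

```text
t 8.98 tcp [0.5035 0.2101 0.1891] yaw -12.94 F [-0.2  0.2 -1. ] w 0.0447
tool cm [ 6.97 -0.21 -0.1 ]
rotvec tool [0.0015 0.0018 0.0005]
```

View pics/w5.png

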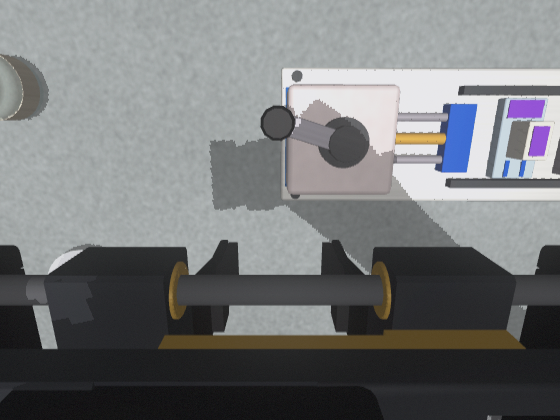

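Run:
```python
from h import *
import pickle
C=pickle.load(open("pics/w5.pkl","rb"));p=cv2.imread("pics/w5.png")
g=p.max(2)[95:170,250:380];m=(g<75).astype(np.uint8)
cs,_=cv2.findContours(m,cv2.RETR_EXTERNAL,cv2.CHAIN_APPROX_NONE)
for c in cs:
    if cv2.contourArea(c)>200:print(cv2.minEnclosingCircle(c),cv2.contourArea(c))
cv2.imwrite("pics/w5c.png",cv2.resize(p[95:170,250:380],None,fx=6,fy=6,interpolation=cv2.INTER_CUBIC))
G=ray(C,[[278,122]],.145);print("grip",G, "hub",ray(C,[[349,141]],.101))
c=np.array([.5437,.1494]);v=G[0,:2]-c;print(np.linalg.norm(v),np.degrees(np.arctan2(v[0],v[1]))-12.97)
```

```text
((91.5, 55.0), 17.755380630493164) 233.0
((27.533897399902344, 27.737287521362305), 17.607343673706055) 880.5
grip [[0.5723621  0.19650813 0.145     ]] hub [[0.54629473 0.14769598 0.101     ]]
0.05514246512715405 18.34767470001561
```

View pics/w5c.png

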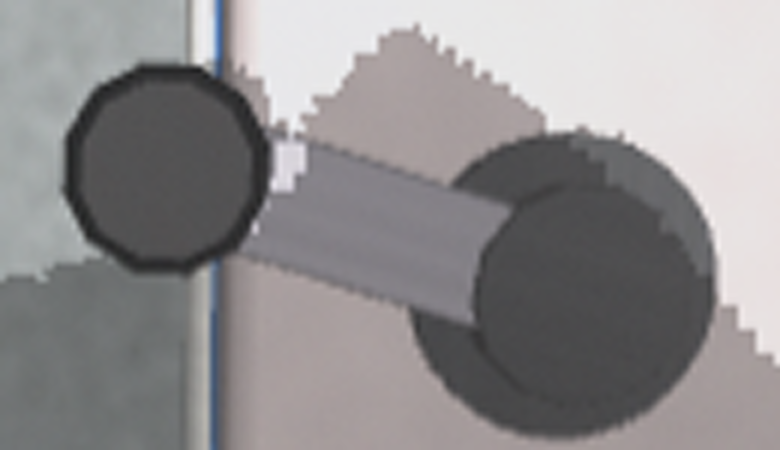

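Run:
```python
from h import *
need([.5723,.1965,.106],np.radians(-12.97))
```

```text
t 8.98 tcp [0.5035 0.2101 0.1891] yaw -12.94 F [-0.2  0.2 -1. ] w 0.0447
tool cm [ 7.02 -0.23  8.29]
rotvec tool [0.0015 0.0018 0.0005]
```

Emit:
{"op": "move_arm", "data": {
  "plan": "1.5 -0.2 0 0 0 0 4.5;2.5 0 0 0 0 0 4.5;2 0 0 0 0 0 4.5;1 0 0 0 0 0 4.5;0 0 1.5 0 0 0 4.5;0 0 1.5 0 0 0 4.5;0 0 0 0 0 0 4.5;0 0 0 0 0 0 4.5"
}}

```text
t: 9.65
tcp_pos: [0.5719, 0.1963, 0.1597]
tool_rot: [0.001, 0.994, -0.113, -0.001]
wrist_force: [-0.1, -0.2, 0.4]
gripper_width: 0.0447
```

Run:
```python
from h import *
need([.5723,.1965,.106],np.radians(-12.97))
```

```text
t 9.65 tcp [0.5719 0.1963 0.1597] yaw -12.99 F [-0.1 -0.2  0.4] w 0.0447
tool cm [ 0.04 -0.04  5.37]
rotvec tool [ 0.0014  0.0018 -0.0003]
```

Emit:
{"op": "move_arm", "data": {
  "plan": "0 0 1 0 0 0 4.5;0 0 1.4 0 0 0 4.5;0 0 1.4 0 0 0 4.5;0 0 1 0 0 0 4.5;0 0 0.5 0 0 0 4.5;0 0 0 0 0 0 4.5;0 0 0 0 0 0 4.5"
}}

```text
t: 10.23
tcp_pos: [0.5728, 0.1974, 0.1078]
tool_rot: [-0.0, 0.994, -0.113, 0.0]
wrist_force: [-0.1, 0.3, -0.2]
gripper_width: 0.0452
```

Emit:
{"op": "move_arm", "data": {
  "plan": "0 0 0 0 0 0 1.5;0 0 0 0 0 0 1.5;0 0 0 0 0 0 1.5;0 0 0 0 0 0 1.5;0 0 0 0 0 0 1.5;0 0 0 0 0 0 1.5",
  "force": 30
}}

```text
t: 10.73
tcp_pos: [0.5727, 0.197, 0.1076]
tool_rot: [0.0, 0.994, -0.113, 0.0]
wrist_force: [-1.1, -2.5, 3.0]
gripper_width: 0.0211
```

```bash
cat > cr.py <<'E'
from h import *
import sys
AX=np.array([.5437,.1494]);YW=np.radians(-12.97);RAD=.055
def st():
    s=env.read_state();v=s["tcp_pos"][:2]-AX
    th=np.arctan2(v[0],v[1])+YW
    t=np.array([np.cos(th-YW),-np.sin(th-YW)]);n=v/np.linalg.norm(v)
    F=s["wrist_force"][:2]
    print("t",round(s["t"],2),"theta",round(th,3),"r",round(np.linalg.norm(v)*1000,1),"z",round(s["tcp_pos"][2],4),"Ftan(resist)",round(-F@t,1),"Frad",round(F@n,1),"Fz",round(s["wrist_force"][2],1),"w",round(s["gripper_width"],4))
    return s
def rows(a,b,n):  # nominal circle rows in tool cm (tool yaw=station yaw)
    s=env.read_state();m=q(s["tool_rot"]).as_matrix()
    A=np.linspace(a,b,n+1)-YW
    P=np.c_[np.sin(A),np.cos(A),0*A]*RAD
    print((np.diff(P,axis=0)@m*100).round(2).tolist())
E
python3 - <<'E'
from cr import *
s=st()
need([.5723,.1965,.106],np.radians(-12.97))
E
```

```text
t 10.73 theta 0.32 r 55.8 z 0.1076 Ftan(resist) -0.3 Frad -2.7 Fz 3.0 w 0.0211
t 10.73 tcp [0.5727 0.197  0.1076] yaw -12.95 F [-1.1 -2.5  3. ] w 0.0211
tool cm [-0.02  0.06  0.16]
rotvec tool [ 0.0003 -0.0003  0.0004]
```

Run:
```python
from cr import *
tot=0
A=0.32+np.arange(101)*2*np.pi/100
P=np.c_[np.sin(A),-np.cos(A)]*5.5   # tool x = station x, tool y = -station y
Pr=P.round(2);D=np.diff(Pr,axis=0)
for k in range(10): print(k,";".join("%.2f %.2f 0 0 0 0 1.5"%tuple(r) for r in D[10*k:10*k+10]))
print(D.sum(0))
```

```text
0 0.32 0.12 0 0 0 0 1.5;0.32 0.14 0 0 0 0 1.5;0.31 0.16 0 0 0 0 1.5;0.29 0.17 0 0 0 0 1.5;0.29 0.20 0 0 0 0 1.5;0.27 0.21 0 0 0 0 1.5;0.26 0.23 0 0 0 0 1.5;0.24 0.25 0 0 0 0 1.5;0.23 0.26 0 0 0 0 1.5;0.21 0.27 0 0 0 0 1.5
1 0.19 0.29 0 0 0 0 1.5;0.18 0.30 0 0 0 0 1.5;0.15 0.31 0 0 0 0 1.5;0.14 0.32 0 0 0 0 1.5;0.11 0.32 0 0 0 0 1.5;0.10 0.33 0 0 0 0 1.5;0.07 0.34 0 0 0 0 1.5;0.05 0.34 0 0 0 0 1.5;0.03 0.35 0 0 0 0 1.5;0.01 0.34 0 0 0 0 1.5
2 -0.01 0.35 0 0 0 0 1.5;-0.04 0.34 0 0 0 0 1.5;-0.05 0.34 0 0 0 0 1.5;-0.08 0.34 0 0 0 0 1.5;-0.10 0.33 0 0 0 0 1.5;-0.12 0.32 0 0 0 0 1.5;-0.14 0.32 0 0 0 0 1.5;-0.16 0.31 0 0 0 0 1.5;-0.17 0.29 0 0 0 0 1.5;-0.20 0.29 0 0 0 0 1.5
3 -0.21 0.27 0 0 0 0 1.5;-0.23 0.26 0 0 0 0 1.5;-0.25 0.24 0 0 0 0 1.5;-0.26 0.23 0 0 0 0 1.5;-0.27 0.21 0 0 0 0 1.5;-0.29 0.19 0 0 0 0 1.5;-0.30 0.18 0 0 0 0 1.5;-0.31 0.15 0 0 0 0 1.5;-0.32 0.14 0 0 0 0 1.5;-0.32 0.11 0 0 0 0 1.5
4 -0.33 0.10 0 0 0 0 1.5;-0.34 0.07 0 0 0 0 1.5;-0.34 0.05 0 0 0 0 1.5;-0.35 0.03 0 0 0 0 1.5;-0.34 0.01 0 0 0 0 1.5;-0.35 -0.01 0 0 0 0 1.5;-0.34 -0.04 0 0 0 0 1.5;-0.34 -0.05 0 0 0 0 1.5;-0.
[... 553 characters left out ...]
;0.04 -0.34 0 0 0 0 1.5;0.05 -0.34 0 0 0 0 1.5;0.08 -0.34 0 0 0 0 1.5;0.10 -0.33 0 0 0 0 1.5;0.12 -0.32 0 0 0 0 1.5;0.14 -0.32 0 0 0 0 1.5;0.16 -0.31 0 0 0 0 1.5;0.17 -0.29 0 0 0 0 1.5;0.20 -0.29 0 0 0 0 1.5
8 0.21 -0.27 0 0 0 0 1.5;0.23 -0.26 0 0 0 0 1.5;0.25 -0.24 0 0 0 0 1.5;0.26 -0.23 0 0 0 0 1.5;0.27 -0.21 0 0 0 0 1.5;0.29 -0.19 0 0 0 0 1.5;0.30 -0.18 0 0 0 0 1.5;0.31 -0.15 0 0 0 0 1.5;0.32 -0.14 0 0 0 0 1.5;0.32 -0.11 0 0 0 0 1.5
9 0.33 -0.10 0 0 0 0 1.5;0.34 -0.07 0 0 0 0 1.5;0.34 -0.05 0 0 0 0 1.5;0.35 -0.03 0 0 0 0 1.5;0.34 -0.01 0 0 0 0 1.5;0.35 0.01 0 0 0 0 1.5;0.34 0.04 0 0 0 0 1.5;0.34 0.05 0 0 0 0 1.5;0.34 0.08 0 0 0 0 1.5;0.33 0.10 0 0 0 0 1.5
[ 1.11022302e-15 -4.88498131e-15]
```

Emit:
{"op": "move_arm", "data": {
  "plan": "0.32 0.12 0 0 0 0 1.5;0.32 0.14 0 0 0 0 1.5;0.31 0.16 0 0 0 0 1.5;0.29 0.17 0 0 0 0 1.5;0.29 0.20 0 0 0 0 1.5;0.27 0.21 0 0 0 0 1.5;0.26 0.23 0 0 0 0 1.5;0.24 0.25 0 0 0 0 1.5;0.23 0.26 0 0 0 0 1.5;0.21 0.27 0 0 0 0 1.5"
}}

```text
t: 11.57
tcp_pos: [0.5954, 0.1718, 0.1076]
tool_rot: [-0.0, 0.994, -0.113, 0.001]
wrist_force: [0.2, 2.8, 3.9]
gripper_width: 0.021
```

```bash
python3 -c "
from cr import *
st()"
```

```text
t 11.57 theta 0.937 r 56.4 z 0.1076 Ftan(resist) 2.5 Frad 1.3 Fz 3.9 w 0.021
```

Emit:
{"op": "move_arm", "data": {
  "plan": "0.19 0.29 0 0 0 0 1.5;0.18 0.30 0 0 0 0 1.5;0.15 0.31 0 0 0 0 1.5;0.14 0.32 0 0 0 0 1.5;0.11 0.32 0 0 0 0 1.5;0.10 0.33 0 0 0 0 1.5;0.07 0.34 0 0 0 0 1.5;0.05 0.34 0 0 0 0 1.5;0.03 0.35 0 0 0 0 1.5;0.01 0.34 0 0 0 0 1.5"
}}

```text
t: 12.4
tcp_pos: [0.5987, 0.1367, 0.1077]
tool_rot: [-0.0, 0.994, -0.113, 0.001]
wrist_force: [3.7, 2.1, 2.6]
gripper_width: 0.0211
```

Emit:
{"op": "move_arm", "data": {
  "plan": "-0.01 0.35 0 0 0 0 1.5;-0.04 0.34 0 0 0 0 1.5;-0.05 0.34 0 0 0 0 1.5;-0.08 0.34 0 0 0 0 1.5;-0.10 0.33 0 0 0 0 1.5;-0.12 0.32 0 0 0 0 1.5;-0.14 0.32 0 0 0 0 1.5;-0.16 0.31 0 0 0 0 1.5;-0.17 0.29 0 0 0 0 1.5;-0.20 0.29 0 0 0 0 1.5"
}}

```text
t: 13.23
tcp_pos: [0.5805, 0.1073, 0.1076]
tool_rot: [0.0, 0.994, -0.113, 0.001]
wrist_force: [4.5, -1.4, 3.4]
gripper_width: 0.0212
```

```bash
python3 -c "
from cr import *
st()"
```

```text
t 13.23 theta 2.198 r 55.9 z 0.1076 Ftan(resist) 2.5 Frad 4.1 Fz 3.4 w 0.0212
```

Emit:
{"op": "move_arm", "data": {
  "plan": "-0.21 0.27 0 0 0 0 1.5;-0.23 0.26 0 0 0 0 1.5;-0.25 0.24 0 0 0 0 1.5;-0.26 0.23 0 0 0 0 1.5;-0.27 0.21 0 0 0 0 1.5;-0.29 0.19 0 0 0 0 1.5;-0.30 0.18 0 0 0 0 1.5;-0.31 0.15 0 0 0 0 1.5;-0.32 0.14 0 0 0 0 1.5;-0.32 0.11 0 0 0 0 1.5"
}}

```text
t: 14.07
tcp_pos: [0.5485, 0.0944, 0.1075]
tool_rot: [0.001, 0.994, -0.113, 0.0]
wrist_force: [3.0, -2.4, 6.5]
gripper_width: 0.0211
```

Emit:
{"op": "move_arm", "data": {
  "plan": "-0.33 0.10 0 0 0 0 1.5;-0.34 0.07 0 0 0 0 1.5;-0.34 0.05 0 0 0 0 1.5;-0.35 0.03 0 0 0 0 1.5;-0.34 0.01 0 0 0 0 1.5;-0.35 -0.01 0 0 0 0 1.5;-0.34 -0.04 0 0 0 0 1.5;-0.34 -0.05 0 0 0 0 1.5;-0.34 -0.08 0 0 0 0 1.5;-0.33 -0.10 0 0 0 0 1.5"
}}

```text
t: 14.9
tcp_pos: [0.5153, 0.1031, 0.1075]
tool_rot: [0.0, 0.994, -0.113, 0.0]
wrist_force: [3.6, -1.2, 5.2]
gripper_width: 0.0211
```

```bash
python3 -c "
from cr import *
st()"
```

```text
t 14.9 theta -2.818 r 54.4 z 0.1075 Ftan(resist) 3.6 Frad -0.9 Fz 5.2 w 0.0211
```

Emit:
{"op": "move_arm", "data": {
  "plan": "-0.32 -0.12 0 0 0 0 1.5;-0.32 -0.14 0 0 0 0 1.5;-0.31 -0.16 0 0 0 0 1.5;-0.29 -0.17 0 0 0 0 1.5;-0.29 -0.20 0 0 0 0 1.5;-0.27 -0.21 0 0 0 0 1.5;-0.26 -0.23 0 0 0 0 1.5;-0.24 -0.25 0 0 0 0 1.5;-0.23 -0.26 0 0 0 0 1.5;-0.21 -0.27 0 0 0 0 1.5"
}}

```text
t: 15.73
tcp_pos: [0.4938, 0.1292, 0.1076]
tool_rot: [-0.0, 0.994, -0.113, 0.001]
wrist_force: [8.0, 1.1, 3.8]
gripper_width: 0.0211
```

Emit:
{"op": "move_arm", "data": {
  "plan": "-0.19 -0.29 0 0 0 0 1.5;-0.18 -0.30 0 0 0 0 1.5;-0.15 -0.31 0 0 0 0 1.5;-0.14 -0.32 0 0 0 0 1.5;-0.11 -0.32 0 0 0 0 1.5;-0.10 -0.33 0 0 0 0 1.5;-0.07 -0.34 0 0 0 0 1.5;-0.05 -0.34 0 0 0 0 1.5;-0.03 -0.35 0 0 0 0 1.5;-0.01 -0.34 0 0 0 0 1.5"
}}

```text
t: 16.57
tcp_pos: [0.4913, 0.1617, 0.1075]
tool_rot: [0.001, 0.994, -0.113, 0.001]
wrist_force: [6.9, -5.0, 5.3]
gripper_width: 0.021
```

```bash
python3 -c "
from cr import *
st()"
```

```text
t 16.57 theta -1.566 r 53.8 z 0.1075 Ftan(resist) 3.3 Frad -7.9 Fz 5.3 w 0.021
```

Emit:
{"op": "move_arm", "data": {
  "plan": "0.02 -0.35 0 0 0 0 1.5;0.05 -0.34 0 0 0 0 1.5;0.06 -0.34 0 0 0 0 1.5;0.09 -0.34 0 0 0 0 1.5;0.11 -0.33 0 0 0 0 1.5;0.13 -0.32 0 0 0 0 1.5;0.15 -0.32 0 0 0 0 1.5;0.17 -0.31 0 0 0 0 1.5;0.18 -0.29 0 0 0 0 1.5;0.21 -0.29 0 0 0 0 1.5"
}}

```text
t: 17.4
tcp_pos: [0.5087, 0.1907, 0.1074]
tool_rot: [0.001, 0.994, -0.113, -0.0]
wrist_force: [0.2, -4.7, 10.4]
gripper_width: 0.0213
```

Emit:
{"op": "move_arm", "data": {
  "plan": "0.21 -0.27 0 0 0 0 1.5;0.23 -0.26 0 0 0 0 1.5;0.25 -0.24 0 0 0 0 1.5;0.26 -0.23 0 0 0 0 1.5;0.27 -0.21 0 0 0 0 1.5;0.29 -0.19 0 0 0 0 1.5;0.30 -0.18 0 0 0 0 1.5;0.31 -0.15 0 0 0 0 1.5;0.32 -0.14 0 0 0 0 1.5;0.32 -0.11 0 0 0 0 1.5"
}}

```text
t: 18.23
tcp_pos: [0.5395, 0.2042, 0.1074]
tool_rot: [0.001, 0.994, -0.113, -0.001]
wrist_force: [-2.8, -2.8, 11.6]
gripper_width: 0.0208
```

```bash
sed -i 's/.5437,.1494/.5449,.1492/' cr.py; python3 -c "
from cr import *
st()"
```

```text
t 18.23 theta -0.324 r 55.2 z 0.1074 Ftan(resist) 3.0 Frad -2.5 Fz 11.6 w 0.0208
```

Emit:
{"op": "move_arm", "data": {
  "plan": "0.33 -0.10 -0.01 0 0 0 1.5;0.34 -0.07 -0.01 0 0 0 1.5;0.34 -0.05 -0.01 0 0 0 1.5;0.35 -0.03 -0.01 0 0 0 1.5;0.34 -0.01 -0.01 0 0 0 1.5;0.35 0.01 -0.01 0 0 0 1.5;0.34 0.04 -0.01 0 0 0 1.5;0.34 0.05 -0.01 0 0 0 1.5;0.34 0.08 0 0 0 0 1.5;0.33 0.10 0 0 0 0 1.5"
}}

```text
t: 19.07
tcp_pos: [0.5717, 0.1976, 0.1075]
tool_rot: [0.001, 0.994, -0.112, -0.002]
wrist_force: [-3.0, 1.0, 5.7]
gripper_width: 0.0208
```

```bash
python3 -c "
from cr import *
st()"
```

```text
t 19.07 theta 0.279 r 55.3 z 0.1075 Ftan(resist) 3.1 Frad -0.6 Fz 5.7 w 0.0208
```

Forces are well behaved. Starting the second turn.

Emit:
{"op": "move_arm", "data": {
  "plan": "0.32 0.12 0 0 0 0 1.5;0.32 0.14 0 0 0 0 1.5;0.31 0.16 0 0 0 0 1.5;0.29 0.17 0 0 0 0 1.5;0.29 0.20 0 0 0 0 1.5;0.27 0.21 0 0 0 0 1.5;0.26 0.23 0 0 0 0 1.5;0.24 0.25 0 0 0 0 1.5;0.23 0.26 0 0 0 0 1.5;0.21 0.27 0 0 0 0 1.5"
}}

```text
t: 19.9
tcp_pos: [0.5957, 0.1711, 0.1077]
tool_rot: [0.0, 0.994, -0.113, -0.0]
wrist_force: [1.1, 2.6, -0.6]
gripper_width: 0.0208
```

Emit:
{"op": "move_arm", "data": {
  "plan": "0.19 0.29 0 0 0 0 1.5;0.18 0.30 0 0 0 0 1.5;0.15 0.31 0 0 0 0 1.5;0.14 0.32 0 0 0 0 1.5;0.11 0.32 0 0 0 0 1.5;0.10 0.33 0 0 0 0 1.5;0.07 0.34 0 0 0 0 1.5;0.05 0.34 0 0 0 0 1.5;0.03 0.35 0 0 0 0 1.5;0.01 0.34 0 0 0 0 1.5"
}}

```text
t: 20.73
tcp_pos: [0.5986, 0.1366, 0.1079]
tool_rot: [0.0, 0.994, -0.113, 0.0]
wrist_force: [4.7, 1.9, -5.5]
gripper_width: 0.0209
```

```bash
python3 -c "
from cr import *
st()"
```

```text
t 20.73 theta 1.575 r 55.1 z 0.1079 Ftan(resist) 2.9 Frad 4.1 Fz -5.5 w 0.0209
```

Emit:
{"op": "move_arm", "data": {
  "plan": "-0.01 0.35 0.01 0 0 0 1.5;-0.04 0.34 0.01 0 0 0 1.5;-0.05 0.34 0.01 0 0 0 1.5;-0.08 0.34 0.01 0 0 0 1.5;-0.10 0.33 0.01 0 0 0 1.5;-0.12 0.32 0 0 0 0 1.5;-0.14 0.32 0 0 0 0 1.5;-0.16 0.31 0 0 0 0 1.5;-0.17 0.29 0 0 0 0 1.5;-0.20 0.29 0 0 0 0 1.5"
}}

```text
t: 21.57
tcp_pos: [0.5809, 0.1076, 0.1078]
tool_rot: [0.0, 0.994, -0.113, 0.0]
wrist_force: [5.0, -0.8, -5.4]
gripper_width: 0.0209
```

Emit:
{"op": "move_arm", "data": {
  "plan": "-0.21 0.27 0 0 0 0 1.5;-0.23 0.26 0 0 0 0 1.5;-0.25 0.24 0 0 0 0 1.5;-0.26 0.23 0 0 0 0 1.5;-0.27 0.21 0 0 0 0 1.5;-0.29 0.19 0 0 0 0 1.5;-0.30 0.18 0 0 0 0 1.5;-0.31 0.15 0 0 0 0 1.5;-0.32 0.14 0 0 0 0 1.5;-0.32 0.11 0 0 0 0 1.5"
}}

```text
t: 22.4
tcp_pos: [0.5492, 0.0946, 0.1077]
tool_rot: [0.0, 0.994, -0.113, -0.0]
wrist_force: [3.0, -4.1, -2.5]
gripper_width: 0.0211
```

```bash
python3 -c "
from cr import *
st()"
```

```text
t 22.4 theta 2.837 r 54.8 z 0.1077 Ftan(resist) 2.7 Frad 4.3 Fz -2.5 w 0.0211
```

Emit:
{"op": "move_arm", "data": {
  "plan": "-0.33 0.10 0 0 0 0 1.5;-0.34 0.07 0 0 0 0 1.5;-0.34 0.05 0 0 0 0 1.5;-0.35 0.03 0 0 0 0 1.5;-0.34 0.01 0 0 0 0 1.5;-0.35 -0.01 0 0 0 0 1.5;-0.34 -0.04 0 0 0 0 1.5;-0.34 -0.05 0 0 0 0 1.5;-0.34 -0.08 0 0 0 0 1.5;-0.33 -0.10 0 0 0 0 1.5"
}}

```text
t: 23.23
tcp_pos: [0.5158, 0.1029, 0.1076]
tool_rot: [0.0, 0.994, -0.113, -0.0]
wrist_force: [0.5, -4.5, 0.3]
gripper_width: 0.0213
```

Emit:
{"op": "move_arm", "data": {
  "plan": "-0.32 -0.12 0 0 0 0 1.5;-0.32 -0.14 0 0 0 0 1.5;-0.31 -0.16 0 0 0 0 1.5;-0.29 -0.17 0 0 0 0 1.5;-0.29 -0.20 0 0 0 0 1.5;-0.27 -0.21 0 0 0 0 1.5;-0.26 -0.23 0 0 0 0 1.5;-0.24 -0.25 0 0 0 0 1.5;-0.23 -0.26 0 0 0 0 1.5;-0.21 -0.27 0 0 0 0 1.5"
}}

```text
t: 24.07
tcp_pos: [0.494, 0.1293, 0.1076]
tool_rot: [-0.0, 0.994, -0.113, -0.0]
wrist_force: [-0.2, -3.2, 0.6]
gripper_width: 0.0211
```

```bash
python3 -c "
from cr import *
st()"
```

```text
t 24.07 theta -2.171 r 54.6 z 0.1076 Ftan(resist) 2.9 Frad 1.4 Fz 0.6 w 0.0211
```

Emit:
{"op": "move_arm", "data": {
  "plan": "-0.19 -0.29 0 0 0 0 1.5;-0.18 -0.30 0 0 0 0 1.5;-0.15 -0.31 0 0 0 0 1.5;-0.14 -0.32 0 0 0 0 1.5;-0.11 -0.32 0 0 0 0 1.5;-0.10 -0.33 0 0 0 0 1.5;-0.07 -0.34 0 0 0 0 1.5;-0.05 -0.34 0 0 0 0 1.5;-0.03 -0.35 0 0 0 0 1.5;-0.01 -0.34 0 0 0 0 1.5"
}}

```text
t: 24.9
tcp_pos: [0.4918, 0.1628, 0.1076]
tool_rot: [0.0, 0.994, -0.113, 0.0]
wrist_force: [2.8, -4.0, -1.5]
gripper_width: 0.021
```

```bash
python3 -c "
from cr import *
s=st()
import pickle
p,d=grab_frame('wrist');cv2.imwrite('pics/w6.png',p);pickle.dump(cam('wrist',s),open('pics/w6.pkl','wb'))
st()"
```

```text
t 24.9 theta -1.546 r 54.8 z 0.1076 Ftan(resist) 3.1 Frad -3.7 Fz -1.5 w 0.021
t 24.95 theta -1.533 r 54.9 z 0.1077 Ftan(resist) 1.3 Frad -4.3 Fz -4.0 w 0.0211
```

View pics/w6.png

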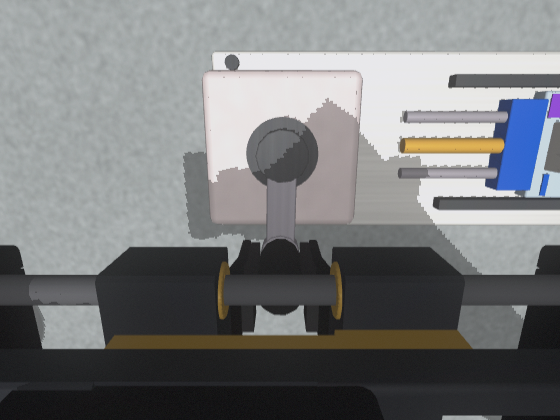

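Emit:
{"op": "move_arm", "data": {
  "plan": "0.01 -0.35 0 0 0 0 1.5;0.04 -0.34 0 0 0 0 1.5;0.05 -0.34 0 0 0 0 1.5;0.08 -0.34 0 0 0 0 1.5;0.10 -0.33 0 0 0 0 1.5;0.12 -0.32 0 0 0 0 1.5;0.14 -0.32 0 0 0 0 1.5;0.16 -0.31 0 0 0 0 1.5;0.17 -0.29 0 0 0 0 1.5"
}}

```text
t: 25.7
tcp_pos: [0.5068, 0.189, 0.1076]
tool_rot: [0.0, 0.994, -0.113, 0.0]
wrist_force: [0.8, -5.4, -0.1]
gripper_width: 0.0207
```

```bash
python3 -c "
from cr import *
st()
A=11.57+np.arange(61)*.025
P=(np.c_[np.sin(A),-np.cos(A)]*5.5).round(2);D=np.diff(P,axis=0)
for k in range(0,60,5): print(round(A[k+5],3),';'.join('%.2f %.2f 0 0 0 0 1.5'%tuple(r) for r in D[k:k+5]))
"
```

```text
t 25.7 theta -0.99 r 55.1 z 0.1076 Ftan(resist) 3.2 Frad -4.5 Fz -0.1 w 0.0207
11.695 0.08 -0.11 0 0 0 0 1.5;0.08 -0.12 0 0 0 0 1.5;0.08 -0.11 0 0 0 0 1.5;0.08 -0.10 0 0 0 0 1.5;0.09 -0.11 0 0 0 0 1.5
11.82 0.09 -0.10 0 0 0 0 1.5;0.09 -0.11 0 0 0 0 1.5;0.10 -0.10 0 0 0 0 1.5;0.10 -0.09 0 0 0 0 1.5;0.10 -0.10 0 0 0 0 1.5
11.945 0.10 -0.09 0 0 0 0 1.5;0.10 -0.09 0 0 0 0 1.5;0.11 -0.09 0 0 0 0 1.5;0.11 -0.08 0 0 0 0 1.5;0.11 -0.08 0 0 0 0 1.5
12.07 0.11 -0.08 0 0 0 0 1.5;0.12 -0.08 0 0 0 0 1.5;0.11 -0.07 0 0 0 0 1.5;0.12 -0.07 0 0 0 0 1.5;0.12 -0.07 0 0 0 0 1.5
12.195 0.12 -0.06 0 0 0 0 1.5;0.13 -0.06 0 0 0 0 1.5;0.12 -0.06 0 0 0 0 1.5;0.13 -0.05 0 0 0 0 1.5;0.12 -0.06 0 0 0 0 1.5
12.32 0.13 -0.04 0 0 0 0 1.5;0.13 -0.05 0 0 0 0 1.5;0.13 -0.04 0 0 0 0 1.5;0.14 -0.04 0 0 0 0 1.5;0.13 -0.03 0 0 0 0 1.5
12.445 0.13 -0.04 0 0 0 0 1.5;0.14 -0.02 0 0 0 0 1.5;0.13 -0.03 0 0 0 0 1.5;0.14 -0.02 0 0 0 0 1.5;0.13 -0.02 0 0 0 0 1.5
12.57 0.14 -0.01 0 0 0 0 1.5;0.14 -0.02 0 0 0 0 1.5;0.14 0.00 0 0 0 0 1.5;0.13 -0.01 0 0 0 0 1.5;0.14 0.00 0 0 0 0 1.5
12.695 0.14 0.00 0 0 0 0 1.5;0.13 0.01 0 0 0 0 1.5;0.14 0.01 0 0 0 0 1.5;0.14 0.01 0 0 0 0 1.5;0.14 0.02 0 0 0 0 1.5
12.82 0.13 0.01 0 0 0 0 1.5;0.14 0.03 0 0 0 0 1.5;0.13 0.02 0 0 0 0 1.5;0.14 0.03 0 0 0 0 1.5;0.13 0.04 0 0 0 0 1.5
12.945 0.13 0.03 0 0 0 0 1.5;0.13 0.04 0 0 0 0 1.5;0.14 0.04 0 0 0 0 1.5;0.12 0.05 0 0 0 0 1.5;0.13 0.05 0 0 0 0 1.5
13.07 0.13 0.05 0 0 0 0 1.5;0.13 0.06 0 0 0 0 1.5;0.12 0.06 0 0 0 0 1.5;0.12 0.06 0 0 0 0 1.5;0.12 0.06 0 0 0 0 1.5
```

Emit:
{"op": "move_arm", "data": {
  "plan": "0.08 -0.11 0 0 0 0 1.5;0.08 -0.12 0 0 0 0 1.5;0.08 -0.11 0 0 0 0 1.5;0.08 -0.10 0 0 0 0 1.5;0.09 -0.11 0 0 0 0 1.5"
}}

```text
t: 26.12
tcp_pos: [0.5118, 0.1933, 0.1076]
tool_rot: [0.001, 0.994, -0.113, -0.0]
wrist_force: [0.3, -5.3, 1.2]
gripper_width: 0.0209
```

Emit:
{"op": "move_arm", "data": {
  "plan": "0.09 -0.10 0 0 0 0 1.5;0.09 -0.11 0 0 0 0 1.5"
}}

```text
t: 26.28
tcp_pos: [0.514, 0.1949, 0.1076]
tool_rot: [0.001, 0.994, -0.113, -0.0]
wrist_force: [1.3, -5.6, 1.4]
gripper_width: 0.0213
```

```bash
python3 -c "
from cr import *
st()"
```

```text
t 26.28 theta -0.82 r 55.1 z 0.1076 Ftan(resist) 2.1 Frad -5.4 Fz 1.4 w 0.0213
```

Emit:
{"op": "move_arm", "data": {
  "plan": "0.10 -0.10 0 0 0 0 1.5;0.10 -0.09 0 0 0 0 1.5;0.10 -0.10 0 0 0 0 1.5"
}}

```text
t: 26.53
tcp_pos: [0.5175, 0.1971, 0.1076]
tool_rot: [0.001, 0.994, -0.113, -0.0]
wrist_force: [-0.5, -5.8, 1.7]
gripper_width: 0.0213
```

```bash
python3 -c "
from cr import *
st()"
```

```text
t 26.53 theta -0.747 r 55.1 z 0.1076 Ftan(resist) 3.3 Frad -4.8 Fz 1.7 w 0.0213
```

Emit:
{"op": "move_arm", "data": {
  "plan": "0.10 -0.09 0 0 0 0 1.5;0.10 -0.09 0 0 0 0 1.5"
}}

```text
t: 26.7
tcp_pos: [0.5199, 0.1983, 0.1076]
tool_rot: [0.001, 0.994, -0.113, -0.0]
wrist_force: [0.2, -6.4, 2.0]
gripper_width: 0.0209
```

```bash
python3 -c "
from cr import *
st()"
```

```text
t 26.7 theta -0.698 r 55.1 z 0.1076 Ftan(resist) 2.7 Frad -5.8 Fz 2.0 w 0.0209
```

Emit:
{"op": "move_arm", "data": {
  "plan": "0.11 -0.08 0 0 0 0 1.5;0.11 -0.08 0 0 0 0 1.5"
}}

```text
t: 26.87
tcp_pos: [0.5221, 0.1994, 0.1076]
tool_rot: [0.001, 0.994, -0.113, -0.001]
wrist_force: [-1.6, -6.0, 2.7]
gripper_width: 0.021
```

```bash
python3 -c "
from cr import *
st()"
```

```text
t 26.87 theta -0.652 r 55.1 z 0.1076 Ftan(resist) 3.9 Frad -4.8 Fz 2.7 w 0.021
```

Emit:
{"op": "move_arm", "data": {
  "plan": "0.11 -0.07 0 0 0 0 1.5"
}}

```text
t: 26.95
tcp_pos: [0.523, 0.1998, 0.1076]
tool_rot: [0.001, 0.994, -0.113, -0.001]
wrist_force: [-3.5, -7.8, 3.6]
gripper_width: 0.0214
```

```bash
python3 -c "
from cr import *
st()"
```

```text
t 26.95 theta -0.634 r 55.1 z 0.1076 Ftan(resist) 6.3 Frad -5.7 Fz 3.6 w 0.0214
```

Emit:
{"op": "move_arm", "data": {
  "plan": "0.11 -0.07 0 0 0 0 1.5"
}}

```text
t: 27.03
tcp_pos: [0.5239, 0.2002, 0.1075]
tool_rot: [0.001, 0.994, -0.113, -0.001]
wrist_force: [-6.1, -7.7, 6.1]
gripper_width: 0.0213
```

```bash
python3 -c "
from cr import *
st()"
```

```text
t 27.03 theta -0.617 r 55.1 z 0.1075 Ftan(resist) 8.6 Frad -4.8 Fz 6.1 w 0.0213
```

The force has risen to 8.6 N against about 2.8 N while running, so the crank has stiffened. I'll stop here and ease off the command slightly.

Emit:
{"op": "move_arm", "data": {
  "plan": "-0.05 0.03 0 0 0 0 1.5;0 0 0 0 0 0 1.5"
}}

```text
t: 27.2
tcp_pos: [0.5238, 0.2002, 0.1076]
tool_rot: [0.001, 0.994, -0.113, -0.001]
wrist_force: [-1.8, -5.6, 3.1]
gripper_width: 0.0212
```

```bash
python3 -c "
from cr import *
st()"
```

```text
t 27.2 theta -0.618 r 55.1 z 0.1076 Ftan(resist) 3.8 Frad -4.5 Fz 3.1 w 0.0212
```

Emit:
{"op": "move_arm", "data": {
  "plan": "0 0.06 0 0 0 0 1.5;0 0 0 0 0 0 1.5"
}}

```text
t: 27.37
tcp_pos: [0.5237, 0.2001, 0.1076]
tool_rot: [0.0, 0.994, -0.113, -0.001]
wrist_force: [-1.7, -4.0, 2.8]
gripper_width: 0.0212
```

```bash
python3 -c "
from cr import *
st()"
```

```text
t 27.37 theta -0.622 r 55.1 z 0.1076 Ftan(resist) 3.1 Frad -3.1 Fz 2.8 w 0.0212
```

Emit:
{"op": "move_arm", "data": {
  "plan": "0 0 0 0 0 0 4.5;0 0 0 0 0 0 4.5;0 0 0 0 0 0 4.5;0 0 0 0 0 0 4.5;0 0 0 0 0 0 4.5"
}}

```text
t: 27.78
tcp_pos: [0.5241, 0.2006, 0.1076]
tool_rot: [-0.0, 0.994, -0.112, 0.0]
wrist_force: [0.5, -0.3, -0.7]
gripper_width: 0.0424
```

Emit:
{"op": "move_arm", "data": {
  "plan": "0 0 -0.5 0 0 0 4.5;0 0 -1.5 0 0 0 4.5;0 0 -2 0 0 0 4.5;0 0 -2.5 0 0 0 4.5;0 0 -2.5 0 0 0 4.5;0 0 -2 0 0 0 4.5;0 0 0 0 0 0 4.5;0 0 0 0 0 0 4.5"
}}

```text
t: 28.45
tcp_pos: [0.5247, 0.2005, 0.219]
tool_rot: [-0.0, 0.994, -0.113, 0.001]
wrist_force: [-0.5, 0.1, -0.4]
gripper_width: 0.0449
```

```bash
python3 -c "
from cr import *
import pickle
s=st()
p,d=grab_frame('wrist');cv2.imwrite('pics/w7.png',p);pickle.dump(cam('wrist',s),open('pics/w7.pkl','wb'))
"
```

```text
t 28.45 theta -0.601 r 55.1 z 0.219 Ftan(resist) 0.5 Frad 0.3 Fz -0.4 w 0.0449
```

View pics/w7.png

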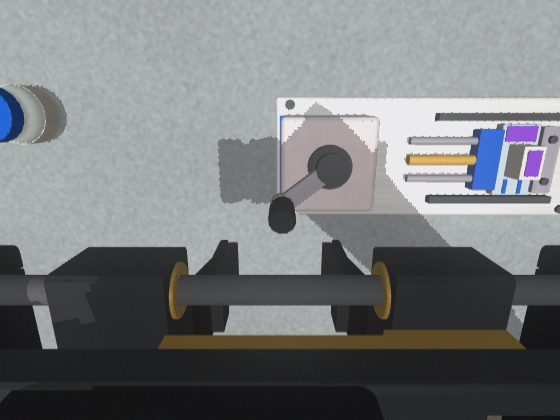

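The crank has been released and stays where it was left. The chip looks pinched between the jaw (485,155) and the fence (553,155). I'll check that closer up.

Emit:
{"op": "move_arm", "data": {
  "plan": "-0.5 1.5 0 0 0 0 4.5;-0.8 3 0 0 0 0 4.5;-0.8 3.5 0 0 0 0 4.5;-0.8 3.5 0 0 0 0 4.5;-0.8 3.5 0 0 0 0 4.5;-0.8 3.5 0 0 0 0 4.5;-0.8 3 0 0 0 0 4.5;-0.5 1.5 0 0 0 0 4.5;0 0 0 0 0 0 4.5;0 0 0 0 0 0 4.5"
}}

```text
t: 29.33
tcp_pos: [0.4156, -0.0115, 0.217]
tool_rot: [0.0, 0.994, -0.114, -0.0]
wrist_force: [0.3, 0.0, -0.1]
gripper_width: 0.0449
```

```bash
python3 -c "
from cr import *
import pickle
s=st()
p,d=grab_frame('wrist');cv2.imwrite('pics/w8.png',p);cv2.imwrite('pics/w8c.png',cv2.resize(p[60:230,180:400],None,fx=3.5,fy=3.5,interpolation=cv2.INTER_CUBIC))
p,d=grab_frame('scene');cv2.imwrite('pics/s8.png',cv2.resize(p[150:300,130:350],None,fx=3.5,fy=3.5,interpolation=cv2.INTER_CUBIC))
"
```

```text
t 29.33 theta -2.691 r 206.2 z 0.217 Ftan(resist) 0.2 Frad -0.2 Fz -0.1 w 0.0449
```

View pics/w8c.png

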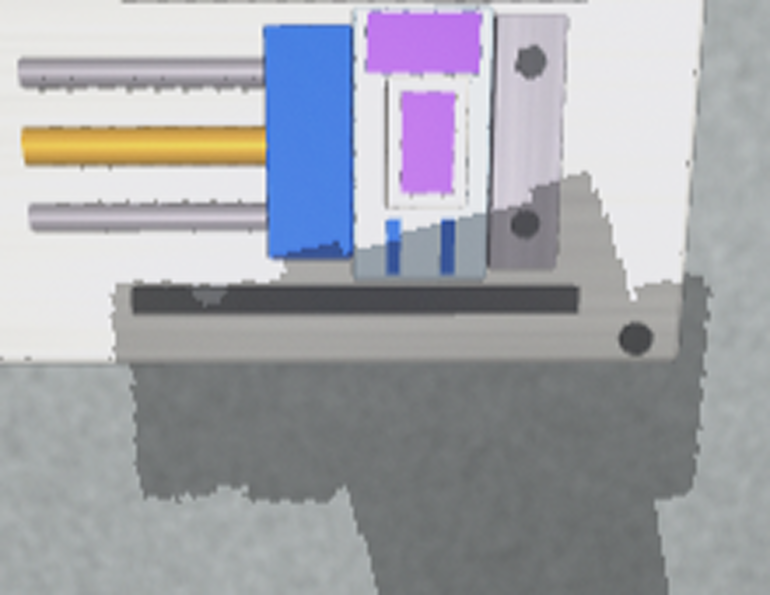

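View pics/s8.png

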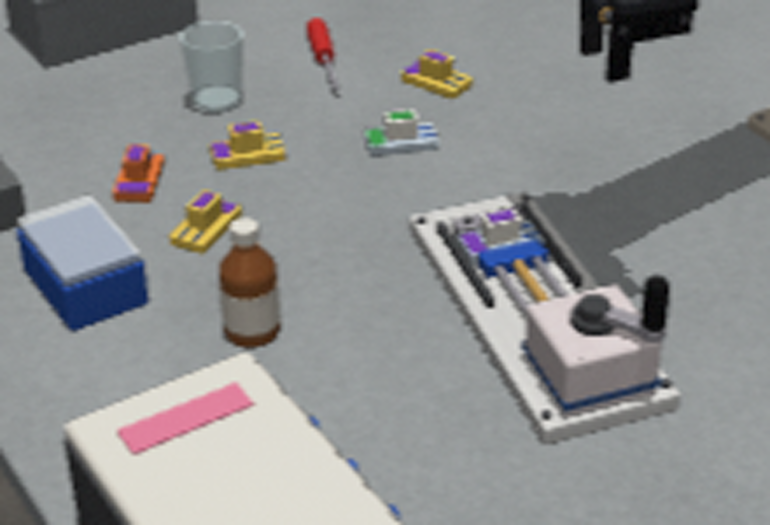

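The chip lies flat and square, flush with both the jaw and the fence, and the other objects have not been touched. Handing in.

```bash
python3 -c "
from bench import workorder
print(workorder.sign_off())"
```

```text
the job is handed in; nothing more can be done
None
```

The purple-tagged cartridge is clamped in the station, and I handed the job in at about 29.4 s of the 72 s allowed. Sign-off gives no verdict.

- **Placing:** I set the cartridge flat in the channel at the nest and let it go before touching the crank.
- **Cranking:** I held the black grip in one grasp and turned clockwise about 11.6 rad, at roughly 0.75 rad/s, slowing near the end. I stopped when the force along the circle rose from about 3 N to 8.6 N. That is about 6 N above running, at the top of the 3 to 6 N window, which gives an estimated 60 N of clamping. The crank angle did not change when I eased off, and I then released it and lifted clear.
- **Last checks:** The final close-up shows the cartridge square and flush against both the jaw and the fence. The stopping angle fits the fence position I measured beforehand, at about y = -107 mm. In the final scene picture the neighbouring objects look undisturbed, and the wrist force read about zero.
- **Disagreements:** My first estimate of the crank axis was about 1 mm off. That put side forces of up to about 8 N on the grip and vertical forces of up to about 12 N, and I trimmed the path while turning to reduce them. The clamping force is inferred from the crank force, not measured directly.

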